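# Put the laundry counter's small things away

### The job

Tidy the laundry counter: lay both clothes pegs flat and lengthwise in the plain open tray, side by side and not on top of each other; stand the large dosing cup upright in the large round well of the cup stand and the small one in the small well, each centred; and lay the soap bar flat and lengthwise in the middle of the slatted rack. Leave the detergent bottle and the jar standing where they are.

Things in the scene. Friction and masses are not known exactly. Their poses are not given: they have to be found in the camera images.
- peg_a_c (a point): Wooden clothes peg (one of two alike), lying on its side: 76 mm long, 14 mm high, 14 to 23 mm wide (18 mm in the middle; widest at the -x end), 20 g. Point: its centre, half-way up (7 mm above its underside). x runs along its length, z is up.
- peg_b_c (a point): Wooden clothes peg (one of two alike), lying on its side: 76 mm long, 14 mm high, 14 to 23 mm wide (18 mm in the middle; widest at the -x end), 20 g. Point: its centre, half-way up (7 mm above its underside). x runs along its length, z is up.
- big_cup_c (a point): Large pale-blue dosing cup, open, straight-sided, standing mouth up: 64 mm outside diameter, 64 mm high, wall 3 mm, 60 g. Point: its centre, half-way up (32 mm above its underside). z is up.
- small_cup_c (a point): Small pale-blue dosing cup, open, straight-sided, standing mouth up: 46 mm outside diameter, 60 mm high, wall 3 mm, 40 g. Point: its centre, half-way up (30 mm above its underside). z is up.
- soap_c (a point): Cream laundry soap bar lying flat: 85 mm (x) by 52 mm (y) by 28 mm high (z), 140 g. Point: its centre, half-way up (14 mm above its underside).
- peg_tray: Plain white rectangular open tray, fixed to the counter: outside 120 mm (x) by 160 mm (y, its long way), walls 4 mm thick and 18 mm high, floor top 4 mm above the counter; all one compartment. Origin: centre of its underside; z is up.
- cup_stand: Flat white plate with two low round rims (wells), fixed to the counter: 108 mm (x) by 180 mm (y), 4 mm thick; the rims are 4 mm thick and rise 6 mm above the plate. Large well: 86 mm inside diameter, centred 39 mm towards +y from the origin; small well: 68 mm inside diameter, centred 48 mm towards -y. Origin: centre of its underside; z is up.
- soap_rack: Brown wooden slatted soap rack, fixed to the counter: 84 mm (x) by 140 mm (y, its long way); five slats lie across it, their tops 12 mm above the counter; an end bar at each y end, 8 mm thick and 18 mm high, leaves 124 mm between; no walls along the sides. Origin: centre of its underside; z is up.
- detergent_c (a point): Blue detergent bottle, a bystander, standing on the counter: 80 mm diameter, 200 mm high. Point: half-way up its axis (100 mm above the counter).
- jar_c (a point): White jar with a blue lid, a bystander, standing on the counter: 90 mm diameter, 110 mm high. Point: half-way up its axis (55 mm above the counter).
Mind the look-alikes: they are no part of the job. What is shaped like the part that bears peg_b_c but purple is not meant.

How it is judged (in metres and radians):
At the end, for the whole second after the job is handed in: Pegs flat on the tray floor, within 20 deg of its long way; cups upright, each in its own well within 12 mm of centre (per axis); soap flat on the slats, within 17 deg of lengthwise and 15 mm (x), 20 mm (y) of the middle; all at rest; bottle and jar upright, moved under 30 mm (x of peg_a_c in the frame of peg_tray between -0.05 and 0.05 m and y of peg_a_c in the frame of peg_tray between -0.042 and 0.042 m and z of peg_a_c in the frame of peg_tray between 0.007 and 0.015 m and angle between the x axis of each of peg_a_c, peg_b_c and the y axis of peg_tray, either way round below 0.35 rad and x of peg_b_c in the frame of peg_tray between -0.05 and 0.05 m and y of peg_b_c in the frame of peg_tray between -0.042 and 0.042 m and z of peg_b_c in the frame of peg_tray between 0.007 and 0.015 m and x of big_cup_c in the frame of cup_stand between -0.012 and 0.012 m and y of big_cup_c in the frame of cup_stand between 0.027 and 0.051 m and z of big_cup_c in the frame of cup_stand between 0.032 and 0.04 m and angle between each of big_cup_c, small_cup_c, soap_c's own z axis and vertical below 0.08 rad and x of small_cup_c in the frame of cup_stand between -0.012 and 0.012 m and y of small_cup_c in the frame of cup_stand between -0.06 and -0.036 m and z of small_cup_c in the frame of cup_stand between 0.03 and 0.038 m and x of soap_c in the frame of soap_rack between -0.015 and 0.015 m and y of soap_c in the frame of soap_rack between -0.02 and 0.02 m and z of soap_c in the frame of soap_rack between 0.022 and 0.03 m and angle between the x axis of soap_c and the y axis of soap_rack, either way round below 0.3 rad and linear speed of each of peg_a, peg_b, big_cup, small_cup, soap below 0.02 m/s and not (distance of detergent_c from where it was at the start of the episode above 0.03 m or angle between detergent_c's own z axis and vertical above 0.3 rad) and not (distance of jar_c from where it was at the start of the episode above 0.03 m or angle between jar_c's own z axis and vertical above 0.3 rad)); the robot touches nothing.
It fails at once if the detergent bottle is knocked over or pushed more than 30 mm (distance of detergent_c from where it was at the start of the episode above 0.03 m or angle between detergent_c's own z axis and vertical above 0.3 rad).
It fails at once if the jar is knocked over or pushed more than 30 mm (distance of jar_c from where it was at the start of the episode above 0.03 m or angle between jar_c's own z axis and vertical above 0.3 rad).
It also fails if it takes over 138 s, if anything falls off the work surface, if the arm or the gripper's body presses on something with over 40 N, if the wrist force passes 120 N, or if a joint passes its speed limit or range.

### The arm

A 7-joint arm with a two-finger parallel gripper is mounted at the origin on the work surface. World frame = base frame: x ahead of the robot, y to its left, z up, the work surface at z = 0. Lengths are in mm, angles in rad, forces in N, time in s.
With the tool pointing down it reaches from about 400 to 925 mm from the base axis. Payload 5.6 kg.
Tool frame: the origin (TCP) lies on the mounting face of the last link; the fingertips stand 173 mm ahead of it and the grasp point (between the pads) lies arm.pinch_z ahead of it (arm.pinch_z is the distance from the TCP to the grasp point, in mm); z points along the fingers, y is the line along which they close (so a half turn about z gives the same grasp; the last joint's range is limited). The gripper opens to 85 mm and grips with 20 to 120 N. Pads are 22 mm wide; open, the fingers measure 114 mm over their backs; the gripper's body (76 mm by 85 mm) begins 54 mm behind the grasp point. The pads swing forward as they close: fully open they stand 13 mm farther back than shut.
Start: joints at [1.169, 0.468, -0.012, 1.603, 0.006, 1.071, -0.056], TCP at [228.212, -608.622, 404.69] pointing down, gripper open.
Joint ranges: [-2.53, 2.53], [-0.31, 2.02], [-1.57, 1.55], [0.28, 2.44], [-1.29, 4.43], [0.15, 1.84], [-2.92, 2.92]. Speed limits (rad/s): [2.57, 2.57, 3.14, 3.14, 3.14, 3.14, 3.14].

### API

Orientations are given as a unit quaternion [w, x, y, z].
In Python, from station import arm gives the robot as it stands.
- The arm moves only by the tool step_arm, never from a script. Its arguments are lists of equal length, an entry for each row: "twist": the turn, a rotation vector about the tool's x, y, z scaled (see below), a list of three; "offset": the shift along the tool's x, y, z scaled (see below), a list of three; "hand": the gripper command: -1 is shut, 1 is fully open, values between are in proportion. A call has exactly 8 rows; each row is the pose to reach, as a shift and turn from the pose commanded when the call began, along the tool's axes at that moment; what a row does not reach only later rows make up. The controller multiplies each number of a shift by 0.5 m and each number of a turn by 2 rad. A row lasts 1/8 s, in which the tool goes at most 62.5 mm and 10.7 degrees, less where a joint would pass 70% of its speed; a pose out of reach is approached as far as the arm can. A call with a number of a shift or a turn outside -1 to 1 is refused whole. A call with a gripper value outside its range is refused whole. The fingers move at their own pace and stop on an object; the grip force is fixed at half the most. Time passes only in rows, so rows that repeat a pose let the fingers close, or fill a call up. It gives the time, the measured TCP pose, the force, the opening and the grip force at its end, in the units of the state.
- arm.get_state(): the state, without advancing time (a new reading comes with each control period).
- arm.snapshot(name): name is "scene" or "top"; returns (picture, depth): 384x512x3 uint8, red, green, blue; 384x512 float32, mm along the optical axis (not along the pixel's ray), 0 where there is no reading.
- arm.calibration(name): a dict with "mtx" (3x3 intrinsics, pixels), "xyz" and "attitude" of the camera in the world. Camera axes: x right, y down, z forward; pixel columns grow to the right and rows downward; lengths in mm; the calibration is good to about 2 mm. A picture is of the moment at which its call begins. calibration takes no time and is no camera call.
- arm.close_job(): hands the job in; it is judged then, once.
The state is a dict: "clock": time; "qpos": joint angles; "dq": joint speeds; "effort": joint torques, N m; "eef_pos": TCP position; "eef_rot": TCP orientation; "contact_force": force on the tool from outside, world axes, zero at the start; "torque": the same for the moment, N m; "finger_gap": finger opening in mm; "grasp_force": force on a finger pad.
Only numpy, scipy, OpenCV 4.12 (cv2) and the standard library are available. Lean on these libraries where they do the work, as an engineer would, in place of code of your own. Each camera call takes 0.05 s, during which the arm holds its last target. There are 200 camera calls.

## Working session

There is one attempt and no reset: what is moved stays moved. The work goes in short steps, Python scripts to look and compute and a tool call to move; the robot and the scene stay as the last step left them, time stands still between calls to the robot, and variables do not carry over. Pictures are saved under pics/ and viewed, at most 14 in all, crops included, and the job is handed in when it is done.

Besides the shell and the picture viewer there is one more tool, called after "Call:" by a JSON object that holds its "method" and its "body", one argument or row to a line. step_arm: Moves the arm, as the interface text tells. Shifts and turns lie within -1 to 1; 1 stands for 0.5 m of shift or 2 rad of turn. Its arguments: {"type":"object","properties":{"twist":{"type":"array","items":{"type":"array","items":{"type":"number","minimum":-1,"maximum":1}}},"offset":{"type":"array","items":{"type":"array","items":{"type":"number","minimum":-1,"maximum":1}}},"hand":{"type":"array","items":{"type":"number"}}},"required":["twist","offset","hand"]}

```bash
ls; mkdir -p pics; cat > h.py <<'E'
import numpy as np, cv2
from station import arm
from scipy.spatial.transform import Rotation as R
def cam(n):
    c=arm.calibration(n); a=np.array(c["attitude"],float)
    M=a if a.shape==(3,3) else R.from_quat(a,scalar_first=True).as_matrix()
    return np.array(c["mtx"]),np.array(c["xyz"]),M
def cloud(n,d):
    K,t,M=cam(n); v,u=np.mgrid[:d.shape[0],:d.shape[1]]
    p=np.stack([(u-K[0,2])/K[0,0]*d,(v-K[1,2])/K[1,1]*d,d],-1)
    return p@M.T+t
def shot(n,f):
    im,d=arm.snapshot(n); cv2.imwrite(f"pics/{f}.png",im[:,:,::-1]); np.savez(f"pics/{f}.npz",im=im,d=d,P=cloud(n,d)); return im,d
E
python3 - <<'E'
from h import *
for n in("scene","top"):
    shot(n,n+"0"); print(n,arm.calibration(n))
print(arm.get_state(),arm.pinch_z)
a=cv2.imread("pics/top0.png");b=cv2.imread("pics/scene0.png")
cv2.imwrite("pics/t0.png",cv2.resize(a,(800,600)));cv2.imwrite("pics/s0.png",cv2.resize(b,(800,600)))
E
```

```text
pics
scene {'mtx': array([[404.41243239,   0.        , 252.31049704],
       [  0.        , 404.41243239, 190.2716719 ],
       [  0.        ,   0.        ,   1.        ]]), 'xyz': array([1069.24293782,  505.38521756, 1000.33839961]), 'attitude': array([-0.14395821,  0.38019086,  0.85646377, -0.31812066])}
top {'mtx': array([[459.75883149,   0.        , 253.89550729],
       [  0.        , 459.75883149, 191.93691367],
       [  0.        ,   0.        ,   1.        ]]), 'xyz': array([2.96288674e+02, 2.41310540e-01, 1.61926164e+03]), 'attitude': array([-0.0476643 ,  0.70565069, -0.70540257,  0.04682348])}
{'clock': 0.1, 'qpos': array([ 1.16898259,  0.46827618, -0.01160786,  1.60353404,  0.00603783,
        1.07139152, -0.0562825 ]), 'dq': array([-0.00056805, -0.00322134, -0.00067218, -0.00123881, -0.00047134,
       -0.0013236 ,  0.00072963]), 'effort': array([ 6.36122277e-04, -5.33520305e+01,  2.14433548e-02, -2.51965660e+01,
        1.15290048e-02,  4.30108499e-03, -3.56097871e-05]), 'eef_pos': array([ 228.13214482, -608.40892829,  403.84073135]), 'eef_rot': array([-7.58828549e-04,  9.83951570e-01,  1.78433983e-01, -2.11406068e-04]), 'contact_force': array([ 0.11964328,  0.42688733, -1.14493785]), 'torque': array([0.01467923, 0.02703644, 0.01358903]), 'grasp_force': 0.0, 'finger_gap': 85.5434370164473} 154.70000000000002
```

View pics/t0.png

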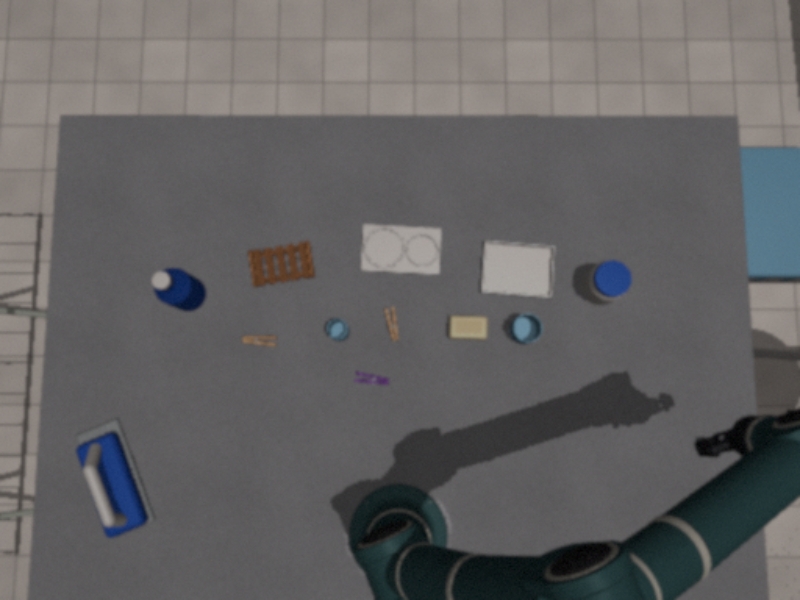

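View pics/s0.png

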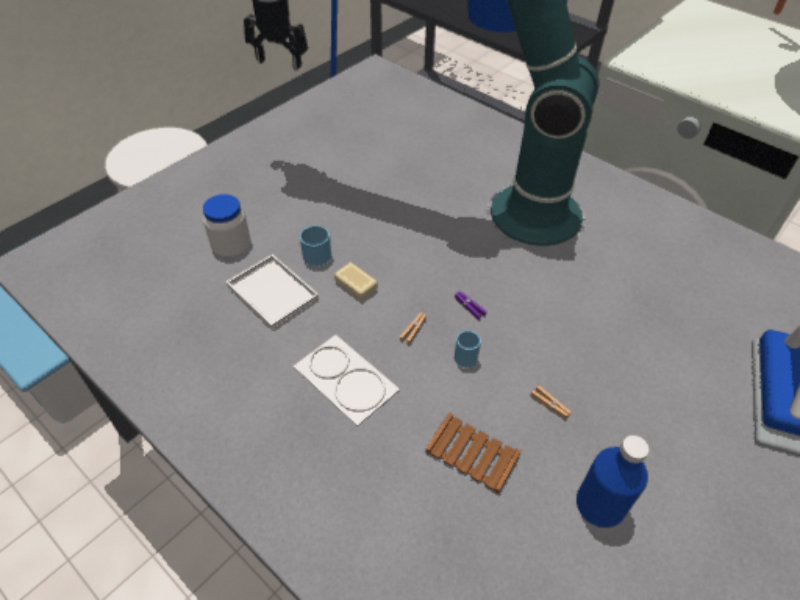

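The top view (800x600) shows two wooden pegs at (259,341) and (392,323). The purple peg at (371,378) is the look-alike. The small cup is at (337,329), the big cup at (524,328), the soap at (468,327), the rack at (281,264), the stand at (401,249), the tray at (518,269), the jar at (610,280) and the bottle at (178,289). Next I'll measure them.

```bash
cat > m.py <<'E'
from h import *
def meas(f,seeds,win=45,names=None):
    z=np.load(f"pics/{f}.npz"); im,P=z["im"],z["P"]
    lab=cv2.cvtColor(im,cv2.COLOR_RGB2LAB).astype(int)
    for n,(u,v) in seeds.items():
        u,v=int(u),int(v)
        w=win
        sl=np.s_[max(v-w,0):v+w,max(u-w,0):u+w]
        L=lab[sl]; bg=np.median(L.reshape(-1,3),0)
        ch=np.abs(L[...,1:]-bg[1:]).sum(-1); m=(ch>9)|(L[...,0]>bg[0]+35)
        m=cv2.morphologyEx(m.astype(np.uint8),cv2.MORPH_CLOSE,np.ones((5,5)))
        k,cc=cv2.connectedComponents(m)
        ids=cc[v-sl[0].start-4:v-sl[0].start+5,u-sl[1].start-4:u-sl[1].start+5];ids=ids[ids>0]
        if not len(ids): print(n,"none");continue
        q=P[sl][cc==np.bincount(ids).argmax()]
        q=q[np.abs(q[:,2])<260]
        zt=np.percentile(q[:,2],90)
        r=cv2.minAreaRect(q[:,:2].astype(np.float32))
        print(n,len(q),"rect c",np.round(r[0]),"size",np.round(r[1]),"ang",round(r[2],1),"z10/50/90",np.round(np.percentile(q[:,2],[10,50,90])),"topc",np.round(q[q[:,2]>zt-6][:,:2].mean(0)))
E
python3 - <<'E'
from m import *
s=dict(pegA=(259,341),pegB=(392,323),purple=(371,378),small=(337,329),soap=(468,327),big=(524,328),rack=(281,264),stand=(401,249),tray=(518,269),jar=(610,280),det=(178,289))
meas("top0",{k:(a*.64,b*.64) for k,(a,b) in s.items()})
s=dict(pegA=(551,402),pegB=(413,328),small=(467,349),soap=(356,281),big=(316,246),rack=(473,452),stand=(346,380),tray=(272,291),jar=(228,226),det=(612,485))
print("scene");meas("scene0",{k:(a*.64,b*.64) for k,(a,b) in s.items()},60)
im=cv2.imread("pics/top0.png")[185:255,140:365]
cv2.imwrite("pics/c0.png",cv2.resize(im,None,fx=3.5,fy=3.5,interpolation=cv2.INTER_CUBIC))
E
```

```text
pegA 129 rect c [421. 311.] size [21. 74.] ang 0.2 z10/50/90 [-1. 13. 18.] topc [424. 313.]
pegB 126 rect c [460.  14.] size [75. 23.] ang 10.7 z10/50/90 [-1. 12. 20.] topc [460.  15.]
purple 145 rect c [336.  58.] size [79. 23.] ang 80.8 z10/50/90 [-1. 10. 18.] topc [337.  61.]
small 150 rect c [444. 134.] size [43. 42.] ang 64.2 z10/50/90 [ 2.  9. 59.] topc [442. 133.]
soap 351 rect c [ 451. -157.] size [87. 50.] ang 89.7 z10/50/90 [23. 28. 34.] topc [ 453. -154.]
big 301 rect c [ 445. -285.] size [75. 61.] ang 71.2 z10/50/90 [ 1.  9. 63.] topc [ 443. -279.]
rack 935 rect c [597. 266.] size [ 85. 142.] ang 9.5 z10/50/90 [ 2. 12. 18.] topc [596. 269.]
stand 1496 rect c [632.  -7.] size [181. 109.] ang 86.7 z10/50/90 [ 0.  5. 11.] topc [632.  -6.]
tray 1320 rect c [ 584. -269.] size [156. 117.] ang 85.0 z10/50/90 [ 0.  5. 11.] topc [ 581. -268.]
jar 474 rect c [ 557. -476.] size [ 80. 121.] ang 25.1 z10/50/90 [103. 110. 115.] topc [ 548. -456.]
det 685 rect c [520. 482.] size [ 73. 102.] ang 38.3 z10/50/90 [ 41. 134. 199.] topc [528. 475.]
scene
pegA 219 rect c [417. 310.] size [36. 
[... 227 characters left out ...]
c [446. 135.]
soap 386 rect c [ 445. -164.] size [108.  69.] ang 86.9 z10/50/90 [12. 25. 28.] topc [ 454. -152.]
big 431 rect c [ 425. -307.] size [140.  61.] ang 49.2 z10/50/90 [10. 37. 60.] topc [ 448. -281.]
rack 1554 rect c [593. 264.] size [ 97. 145.] ang 9.9 z10/50/90 [-1. 10. 14.] topc [599. 269.]
stand 1876 rect c [632.  -7.] size [184. 111.] ang 86.4 z10/50/90 [-0.  3.  7.] topc [636.  -2.]
tray 1336 rect c [ 580. -280.] size [182. 130.] ang 85.5 z10/50/90 [-0.  3. 14.] topc [ 576. -285.]
jar 378 rect c [ 513. -518.] size [224.  89.] ang 64.2 z10/50/90 [ 97. 107. 110.] topc [ 551. -454.]
det 1858 rect c [472. 470.] size [198.  82.] ang 5.4 z10/50/90 [ 28. 125. 195.] topc [532. 478.]
```

View pics/c0.png

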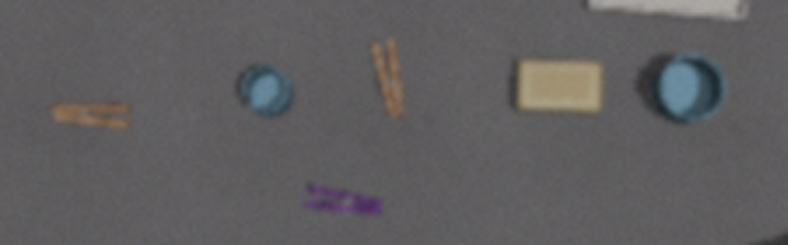

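The crop confirms it: the wooden pegs are at (90,115) and (388,80), and the purple one at (342,200) is the decoy to leave alone. The sizes and heights match the given dimensions. I'll start with the big cup.

```bash
cat > p.py <<'E'
import sys
from h import *
s=arm.get_state(); p=s["eef_pos"]; M=R.from_quat(s["eef_rot"],scalar_first=True).as_matrix()
print("t",s["clock"],"pos",np.round(p,1),"yaw",round(np.degrees(np.arctan2(M[1,0],M[0,0])),1),"gap",round(s["finger_gap"],1),"F",np.round(s["contact_force"],1),"q7",round(s["qpos"][6],2))
for a in sys.argv[1:]:
    x,y,z,w=map(float,a.split(",")); w=np.radians(w); c,d=np.cos(w),np.sin(w)
    T=np.array([[c,d,0],[d,-c,0],[0,0,-1]])
    print(a,"twist",np.round(R.from_matrix(M.T@T).as_rotvec()/2,3).tolist(),"offset",np.round(M.T@(np.array([x,y,z])-p)/500,3).tolist())
E
python3 p.py 444,-281,300,87 444,-281,190,87
```

```text
t 0.1 pos [ 228.1 -608.4  403.8] yaw 20.6 gap 85.5 F [ 0.1  0.4 -1.1] q7 -0.06
444,-281,300,87 twist [-0.001, -0.0, -0.58] offset [0.634, -0.461, 0.208]
444,-281,190,87 twist [-0.001, -0.0, -0.58] offset [0.634, -0.461, 0.428]
```

Call:
{"method": "step_arm", "body": {
  "twist": [
    [0,0,-0.58],
    [0,0,-0.58],
    [0,0,-0.58],
    [0,0,-0.58],
    [0,0,-0.58],
    [0,0,-0.58],
    [0,0,-0.58],
    [0,0,-0.58]
  ],
  "offset": [
    [0.634,-0.461,0.208],
    [0.634,-0.461,0.208],
    [0.634,-0.461,0.208],
    [0.634,-0.461,0.208],
    [0.634,-0.461,0.208],
    [0.634,-0.461,0.208],
    [0.634,-0.461,0.208],
    [0.634,-0.461,0.208]
  ],
  "hand": [1,1,1,1,1,1,1,1]
}}

```text
clock: 1.1
eef_pos: [445.2, -278.9, 299.9]
eef_rot: [-0.001, 0.724, 0.69, 0.0]
contact_force: [0.2, -0.1, 0.2]
finger_gap: 85.4
grasp_force: 0.0
```

```bash
python3 p.py 445,-281,190,87; python3 - <<'E'
from m import *
shot("scene","s1"); 
cv2.imwrite("pics/s1c.png",cv2.resize(cv2.imread("pics/s1.png")[80:280,110:330],None,fx=2.7,fy=2.7))
E
```

```text
t 1.1 pos [ 445.2 -278.9  299.9] yaw 87.3 gap 85.4 F [ 0.2 -0.1  0.2] q7 0.26
445,-281,190,87 twist [-0.001, -0.001, 0.003] offset [-0.005, 0.0, 0.22]
```

View pics/s1c.png

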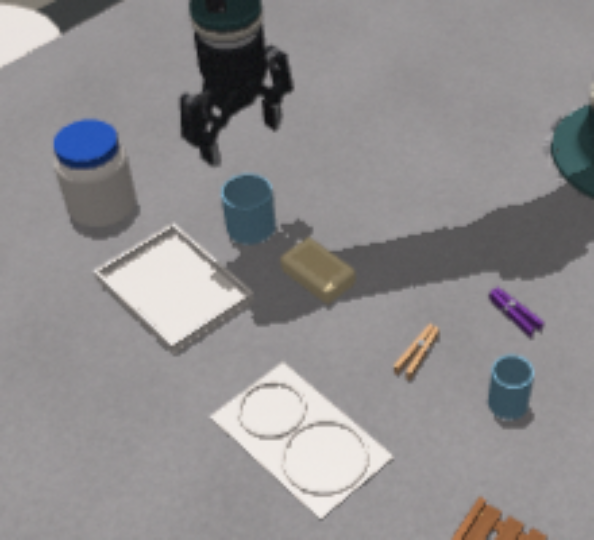

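The gripper hangs above the big cup (248,207), open along world x, as intended. I'll go down and grip.

Call:
{"method": "step_arm", "body": {
  "twist": [
    [0,0,0],
    [0,0,0],
    [0,0,0],
    [0,0,0],
    [0,0,0],
    [0,0,0],
    [0,0,0],
    [0,0,0]
  ],
  "offset": [
    [-0.004,0,0.06],
    [-0.004,0,0.12],
    [-0.004,0,0.18],
    [-0.004,0,0.22],
    [-0.004,0,0.22],
    [-0.004,0,0.22],
    [-0.004,0,0.22],
    [-0.004,0,0.22]
  ],
  "hand": [1,1,1,1,1,-1,-1,-1]
}}

```text
clock: 2.15
eef_pos: [444.3, -284.3, 192.2]
eef_rot: [0.001, 0.726, 0.688, -0.0]
contact_force: [-2.0, 0.4, 6.7]
finger_gap: 63.3
grasp_force: 66.1
```

```bash
python3 p.py 445,-281,300,87 635,33,300,87
```

```text
t 2.15 pos [ 444.3 -284.3  192.2] yaw 87.0 gap 63.3 F [-2.   0.4  6.7] q7 0.18
445,-281,300,87 twist [0.001, 0.001, -0.0] offset [0.006, 0.001, -0.216]
635,33,300,87 twist [0.001, 0.001, -0.0] offset [0.654, 0.348, -0.216]
```

Call:
{"method": "step_arm", "body": {
  "twist": [
    [0,0,0],
    [0,0,0],
    [0,0,0],
    [0,0,0],
    [0,0,0],
    [0,0,0],
    [0,0,0],
    [0,0,0]
  ],
  "offset": [
    [0,0,-0.08],
    [0.03,0.016,-0.18],
    [0.13,0.07,-0.216],
    [0.24,0.128,-0.216],
    [0.35,0.187,-0.216],
    [0.45,0.24,-0.216],
    [0.55,0.293,-0.216],
    [0.648,0.346,-0.216]
  ],
  "hand": [-1,-1,-1,-1,-1,-1,-1,-1]
}}

```text
clock: 3.15
eef_pos: [634.4, 32.5, 299.3]
eef_rot: [0.0, 0.725, 0.688, 0.0]
contact_force: [-0.0, -0.8, 0.2]
finger_gap: 63.7
grasp_force: 66.3
```

Call:
{"method": "step_arm", "body": {
  "twist": [
    [0,0,0],
    [0,0,0],
    [0,0,0],
    [0,0,0],
    [0,0,0],
    [0,0,0],
    [0,0,0],
    [0,0,0]
  ],
  "offset": [
    [0,0,0.04],
    [0,0,0.07],
    [0,0,0.1],
    [0,0,0.12],
    [0,0,0.12],
    [0,0,0.12],
    [0,0,0.12],
    [0,0,0.12]
  ],
  "hand": [-1,-1,-1,-1,-1,-1,-1,-1]
}}

```text
clock: 4.15
eef_pos: [633.8, 31.1, 239.2]
eef_rot: [0.0, 0.725, 0.688, 0.0]
contact_force: [-0.9, 0.6, -1.2]
finger_gap: 63.6
grasp_force: 66.3
```

```bash
cat > look.py <<'E'
import sys
from h import *
n,f,u0,u1,v0,v1=sys.argv[1],sys.argv[2],*map(int,sys.argv[3:7])
shot(n,f); c=cv2.imread(f"pics/{f}.png")[v0:v1,u0:u1]; k=min(800/c.shape[1],600/c.shape[0])
cv2.imwrite(f"pics/{f}c.png",cv2.resize(c,None,fx=k,fy=k,interpolation=cv2.INTER_CUBIC))
E
python3 p.py 635,30,196,87; python3 look.py scene s2 160 290 170 280
```

```text
t 4.15 pos [633.8  31.1 239.2] yaw 87.0 gap 63.6 F [-0.9  0.6 -1.2] q7 -0.4
635,30,196,87 twist [0.0, -0.0, 0.0] offset [-0.002, 0.002, 0.086]
```

View pics/s2c.png

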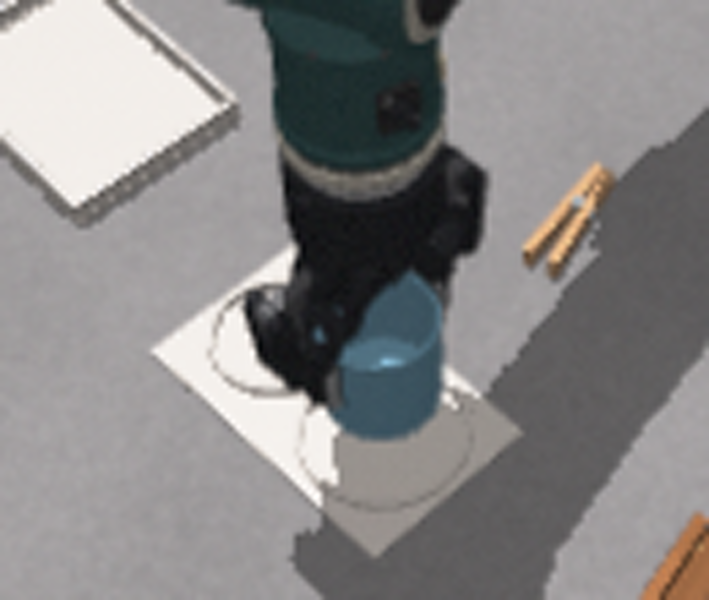

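The big cup (385,360) is held upright over the large well (385,450). I'll lower it and release.

Call:
{"method": "step_arm", "body": {
  "twist": [
    [0,0,0],
    [0,0,0],
    [0,0,0],
    [0,0,0],
    [0,0,0],
    [0,0,0],
    [0,0,0],
    [0,0,0]
  ],
  "offset": [
    [0,0.002,0.02],
    [0,0.002,0.04],
    [0,0.002,0.06],
    [0,0.002,0.075],
    [0,0.002,0.084],
    [0,0.002,0.084],
    [0,0.002,0.084],
    [0,0.002,0.084]
  ],
  "hand": [-1,-1,-1,-1,-1,-1,-1,1]
}}

```text
clock: 5.2
eef_pos: [634.7, 31.0, 196.8]
eef_rot: [0.0, 0.725, 0.688, 0.0]
contact_force: [0.2, -1.3, 0.5]
finger_gap: 79.6
grasp_force: 0.0
```

Call:
{"method": "step_arm", "body": {
  "twist": [
    [0,0,0],
    [0,0,0],
    [0,0,0],
    [0,0,0],
    [0,0,0],
    [0,0,0],
    [0,0,0],
    [0,0,0]
  ],
  "offset": [
    [0,0,0],
    [0,0,0],
    [0,0,0],
    [0,0,-0.05],
    [0,0,-0.1],
    [0,0,-0.2],
    [0,0,-0.24],
    [0,0,-0.24]
  ],
  "hand": [1,1,1,1,1,1,1,1]
}}

```text
clock: 6.2
eef_pos: [635.0, 31.0, 318.0]
eef_rot: [0.001, 0.725, 0.688, 0.001]
contact_force: [0.1, -0.3, 0.2]
finger_gap: 85.7
grasp_force: 0.0
```

```bash
python3 p.py 445,134,300,87
```

```text
t 6.2 pos [635.  31. 318.] yaw 87.0 gap 85.7 F [ 0.1 -0.3  0.2] q7 -0.37
445,134,300,87 twist [0.001, -0.0, 0.0] offset [0.186, -0.39, 0.035]
```

Call:
{"method": "step_arm", "body": {
  "twist": [
    [0,0,0],
    [0,0,0],
    [0,0,0],
    [0,0,0],
    [0,0,0],
    [0,0,0],
    [0,0,0],
    [0,0,0]
  ],
  "offset": [
    [0.04,-0.08,0.035],
    [0.085,-0.18,0.035],
    [0.13,-0.28,0.035],
    [0.17,-0.36,0.035],
    [0.186,-0.39,0.06],
    [0.186,-0.39,0.1],
    [0.186,-0.39,0.1],
    [0.186,-0.39,0.1]
  ],
  "hand": [1,1,1,1,1,1,1,1]
}}

```text
clock: 7.2
eef_pos: [444.7, 133.9, 266.2]
eef_rot: [-0.0, 0.725, 0.688, -0.0]
contact_force: [0.3, 0.3, 0.3]
finger_gap: 85.3
grasp_force: 0.0
```

```bash
python3 p.py 445,134,188,87
```

```text
t 7.2 pos [444.7 133.9 266.2] yaw 87.0 gap 85.3 F [0.3 0.3 0.3] q7 -0.68
445,134,188,87 twist [-0.001, 0.0, 0.0] offset [0.0, 0.001, 0.156]
```

Call:
{"method": "step_arm", "body": {
  "twist": [
    [0,0,0],
    [0,0,0],
    [0,0,0],
    [0,0,0],
    [0,0,0],
    [0,0,0],
    [0,0,0],
    [0,0,0]
  ],
  "offset": [
    [0,0,0.04],
    [0,0,0.08],
    [0,0,0.12],
    [0,0,0.156],
    [0,0,0.156],
    [0,0,0.156],
    [0,0,0.156],
    [0,0,0.156]
  ],
  "hand": [1,1,1,1,-1,-1,-1,-1]
}}

```text
clock: 8.2
eef_pos: [445.3, 134.2, 189.7]
eef_rot: [0.001, 0.725, 0.688, 0.001]
contact_force: [-0.7, -0.5, 6.2]
finger_gap: 44.6
grasp_force: 61.4
```

```bash
python3 p.py 445,134,300,87 630,-54,300,87 
```

```text
t 8.2 pos [445.3 134.2 189.7] yaw 87.0 gap 44.6 F [-0.7 -0.5  6.2] q7 -0.78
445,134,300,87 twist [0.001, -0.0, 0.0] offset [-0.0, -0.0, -0.221]
630,-54,300,87 twist [0.001, -0.0, 0.0] offset [-0.356, 0.389, -0.22]
```

Call:
{"method": "step_arm", "body": {
  "twist": [
    [0,0,0],
    [0,0,0],
    [0,0,0],
    [0,0,0],
    [0,0,0],
    [0,0,0],
    [0,0,0],
    [0,0,0]
  ],
  "offset": [
    [0,0,-0.08],
    [0,0,-0.18],
    [-0.06,0.065,-0.22],
    [-0.14,0.153,-0.22],
    [-0.22,0.24,-0.22],
    [-0.29,0.317,-0.22],
    [-0.34,0.37,-0.22],
    [-0.356,0.389,-0.22]
  ],
  "hand": [-1,-1,-1,-1,-1,-1,-1,-1]
}}

```text
clock: 9.2
eef_pos: [630.4, -56.3, 298.4]
eef_rot: [0.0, 0.726, 0.687, -0.0]
contact_force: [-0.1, 0.7, -0.5]
finger_gap: 44.0
grasp_force: 61.3
```

Call:
{"method": "step_arm", "body": {
  "twist": [
    [0,0,0],
    [0,0,0],
    [0,0,0],
    [0,0,0],
    [0,0,0],
    [0,0,0],
    [0,0,0],
    [0,0,0]
  ],
  "offset": [
    [0,0,0.04],
    [0,0,0.07],
    [0,0,0.1],
    [0,0,0.12],
    [0,0,0.12],
    [0,0,0.12],
    [0,0,0.12],
    [0,0,0.12]
  ],
  "hand": [-1,-1,-1,-1,-1,-1,-1,-1]
}}

```text
clock: 10.2
eef_pos: [629.9, -53.9, 239.2]
eef_rot: [0.0, 0.725, 0.688, 0.0]
contact_force: [0.1, 0.4, -0.9]
finger_gap: 44.4
grasp_force: 61.3
```

```bash
python3 p.py 630,-54,194,87; python3 look.py scene s3 160 290 170 280
```

```text
t 10.2 pos [629.9 -53.9 239.2] yaw 87.0 gap 44.4 F [ 0.1  0.4 -0.9] q7 -0.27
630,-54,194,87 twist [0.0, 0.0, 0.0] offset [-0.0, 0.0, 0.09]
```

View pics/s3c.png

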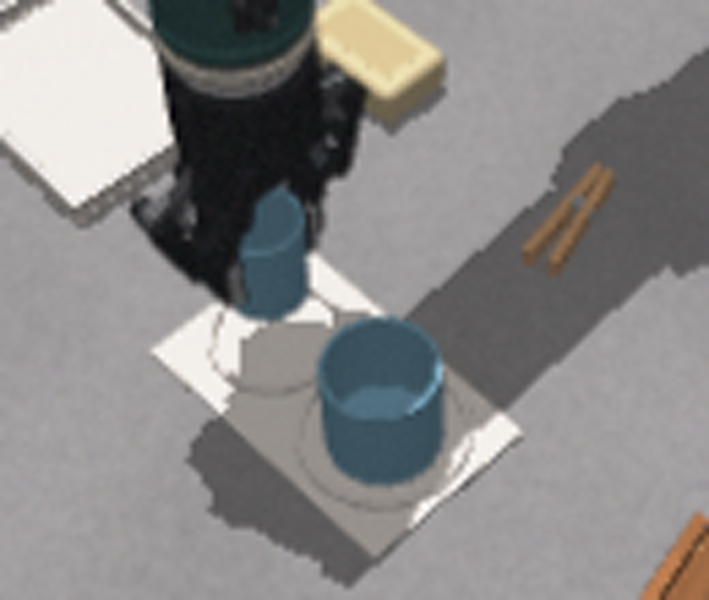

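The big cup stands in the large well (380,400), and the small cup (272,250) is over the small well. I'll lower and release it.

Call:
{"method": "step_arm", "body": {
  "twist": [
    [0,0,0],
    [0,0,0],
    [0,0,0],
    [0,0,0],
    [0,0,0],
    [0,0,0],
    [0,0,0],
    [0,0,0]
  ],
  "offset": [
    [0,0,0.02],
    [0,0,0.04],
    [0,0,0.06],
    [0,0,0.08],
    [0,0,0.09],
    [0,0,0.09],
    [0,0,0.09],
    [0,0,0.09]
  ],
  "hand": [-1,-1,-1,-1,-1,-1,-1,0.8]
}}

```text
clock: 11.25
eef_pos: [629.8, -53.9, 193.6]
eef_rot: [0.0, 0.725, 0.688, 0.0]
contact_force: [-0.8, -0.1, -0.4]
finger_gap: 61.1
grasp_force: 0.0
```

Call:
{"method": "step_arm", "body": {
  "twist": [
    [0,0,0],
    [0,0,0],
    [0,0,0],
    [0,0,0],
    [0,0,0],
    [0,0,0],
    [0,0,0],
    [0,0,0]
  ],
  "offset": [
    [0,0,0],
    [0,0,0],
    [0,0,0],
    [0,0,-0.05],
    [0,0,-0.1],
    [0,0,-0.2],
    [0,0,-0.24],
    [0,0,-0.24]
  ],
  "hand": [0.8,0.8,0.8,0.8,0.8,0.8,0.8,0.8]
}}

```text
clock: 12.25
eef_pos: [630.1, -53.9, 315.0]
eef_rot: [0.001, 0.725, 0.688, 0.001]
contact_force: [-0.4, -0.4, -0.6]
finger_gap: 76.8
grasp_force: 0.0
```

```bash
python3 p.py 453,-154,300,90 453,-154,230,90
```

```text
t 12.25 pos [630.1 -53.9 315. ] yaw 87.0 gap 76.8 F [-0.4 -0.4 -0.6] q7 -0.23
453,-154,300,90 twist [0.001, 0.0, -0.026] offset [-0.218, -0.343, 0.029]
453,-154,230,90 twist [0.001, 0.0, -0.026] offset [-0.218, -0.344, 0.169]
```

Call:
{"method": "step_arm", "body": {
  "twist": [
    [0,0,-0.026],
    [0,0,-0.026],
    [0,0,-0.026],
    [0,0,-0.026],
    [0,0,-0.026],
    [0,0,-0.026],
    [0,0,-0.026],
    [0,0,-0.026]
  ],
  "offset": [
    [-0.05,-0.078,0.029],
    [-0.1,-0.157,0.029],
    [-0.15,-0.236,0.04],
    [-0.19,-0.3,0.08],
    [-0.218,-0.343,0.13],
    [-0.218,-0.343,0.169],
    [-0.218,-0.343,0.169],
    [-0.218,-0.343,0.169]
  ],
  "hand": [0.8,0.8,0.8,0.8,0.8,0.8,0.8,0.8]
}}

```text
clock: 13.25
eef_pos: [453.0, -153.5, 228.9]
eef_rot: [-0.0, 0.707, 0.707, 0.0]
contact_force: [-0.8, -0.1, 1.0]
finger_gap: 76.9
grasp_force: 0.0
```

```bash
python3 p.py 453,-154,179,90
```

```text
t 13.25 pos [ 453.  -153.5  228.9] yaw 90.0 gap 76.9 F [-0.8 -0.1  1. ] q7 -0.03
453,-154,179,90 twist [-0.0, -0.0, 0.0] offset [-0.001, 0.0, 0.1]
```

Call:
{"method": "step_arm", "body": {
  "twist": [
    [0,0,0],
    [0,0,0],
    [0,0,0],
    [0,0,0],
    [0,0,0],
    [0,0,0],
    [0,0,0],
    [0,0,0]
  ],
  "offset": [
    [0,0,0.04],
    [0,0,0.08],
    [0,0,0.1],
    [0,0,0.1],
    [0,0,0.1],
    [0,0,0.1],
    [0,0,0.1],
    [0,0,0.1]
  ],
  "hand": [0.8,0.8,0.8,0.8,-1,-1,-1,-1]
}}

```text
clock: 14.25
eef_pos: [453.1, -153.8, 180.2]
eef_rot: [0.001, 0.707, 0.707, 0.0]
contact_force: [-1.4, -0.0, 5.1]
finger_gap: 50.8
grasp_force: 62.8
```

```bash
python3 p.py 453,-154,300,90 597,267,300,99.5
```

```text
t 14.25 pos [ 453.1 -153.8  180.2] yaw 90.0 gap 50.8 F [-1.4 -0.   5.1] q7 -0.09
453,-154,300,90 twist [0.001, 0.0, -0.0] offset [-0.0, 0.0, -0.24]
597,267,300,99.5 twist [0.001, 0.0, -0.083] offset [0.842, 0.288, -0.24]
```

Call:
{"method": "step_arm", "body": {
  "twist": [
    [0,0,0],
    [0,0,0],
    [0,0,-0.02],
    [0,0,-0.04],
    [0,0,-0.06],
    [0,0,-0.083],
    [0,0,-0.083],
    [0,0,-0.083]
  ],
  "offset": [
    [0,0,-0.08],
    [0,0,-0.18],
    [0.07,0.024,-0.24],
    [0.17,0.058,-0.24],
    [0.28,0.096,-0.24],
    [0.39,0.133,-0.24],
    [0.5,0.171,-0.24],
    [0.61,0.209,-0.24]
  ],
  "hand": [-1,-1,-1,-1,-1,-1,-1,-1]
}}

```text
clock: 15.25
eef_pos: [557.7, 152.7, 299.7]
eef_rot: [0.0, 0.646, 0.763, 0.0]
contact_force: [-0.1, 0.7, -0.5]
finger_gap: 50.9
grasp_force: 63.2
```

```bash
python3 p.py 597,267,300,99.5 597,267,230,99.5
```

```text
t 15.25 pos [557.7 152.7 299.7] yaw 99.5 gap 50.9 F [-0.1  0.7 -0.5] q7 -0.44
597,267,300,99.5 twist [0.0, 0.0, -0.0] offset [0.213, 0.115, -0.001]
597,267,230,99.5 twist [0.0, 0.0, -0.0] offset [0.213, 0.115, 0.139]
```

Call:
{"method": "step_arm", "body": {
  "twist": [
    [0,0,0],
    [0,0,0],
    [0,0,0],
    [0,0,0],
    [0,0,0],
    [0,0,0],
    [0,0,0],
    [0,0,0]
  ],
  "offset": [
    [0.1,0.054,0],
    [0.17,0.092,0.02],
    [0.205,0.11,0.06],
    [0.211,0.115,0.1],
    [0.211,0.115,0.139],
    [0.211,0.115,0.139],
    [0.211,0.115,0.139],
    [0.211,0.115,0.139]
  ],
  "hand": [-1,-1,-1,-1,-1,-1,-1,-1]
}}

```text
clock: 16.25
eef_pos: [597.0, 264.4, 230.7]
eef_rot: [0.0, 0.646, 0.763, 0.001]
contact_force: [0.4, -0.4, -0.4]
finger_gap: 50.5
grasp_force: 63.1
```

```bash
python3 p.py 597,267,192.4,99.5; python3 look.py scene s4 200 420 200 370
```

```text
t 16.25 pos [597.  264.4 230.7] yaw 99.5 gap 50.5 F [ 0.4 -0.4 -0.4] q7 -0.62
597,267,192.4,99.5 twist [0.001, -0.0, -0.0] offset [0.005, 0.001, 0.077]
```

View pics/s4c.png

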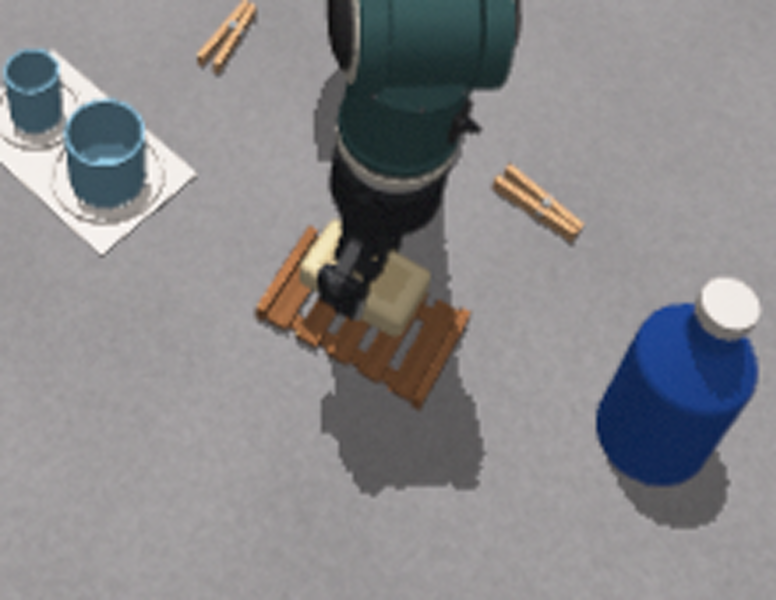

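Both cups stand in their wells, at (33,90) and (105,155). The soap (365,280) is held lengthwise above the middle of the rack. I'll lower and release it.

Call:
{"method": "step_arm", "body": {
  "twist": [
    [0,0,0],
    [0,0,0],
    [0,0,0],
    [0,0,0],
    [0,0,0],
    [0,0,0],
    [0,0,0],
    [0,0,0]
  ],
  "offset": [
    [0.004,0,0.02],
    [0.004,0,0.04],
    [0.004,0,0.06],
    [0.004,0,0.077],
    [0.004,0,0.077],
    [0.004,0,0.077],
    [0.004,0,0.077],
    [0.004,0,0.077]
  ],
  "hand": [-1,-1,-1,-1,-1,-1,-1,0.8]
}}

```text
clock: 17.3
eef_pos: [596.3, 266.8, 191.2]
eef_rot: [0.0, 0.646, 0.763, 0.0]
contact_force: [-0.3, 0.2, -0.6]
finger_gap: 67.4
grasp_force: 0.0
```

Call:
{"method": "step_arm", "body": {
  "twist": [
    [0,0,0],
    [0,0,0],
    [0,0,0],
    [0,0,0],
    [0,0,0],
    [0,0,0],
    [0,0,0],
    [0,0,0]
  ],
  "offset": [
    [0,0,0],
    [0,0,0],
    [0,0,0],
    [0,0,-0.05],
    [0,0,-0.1],
    [0,0,-0.18],
    [0,0,-0.2],
    [0,0,-0.2]
  ],
  "hand": [0.8,0.8,0.8,0.8,0.5,0.2,0,0]
}}

```text
clock: 18.3
eef_pos: [596.3, 266.6, 291.4]
eef_rot: [0.0, 0.646, 0.763, 0.0]
contact_force: [0.4, 0.3, -0.7]
finger_gap: 42.6
grasp_force: 0.0
```

```bash
python3 p.py 424,312,270,88 424,312,220,88; python3 - <<'E'
from m import *
shot("top","t5"); meas("top5" if 0 else "t5",dict(pegA=(259*.64,341*.64),pegB=(392*.64,323*.64)),30)
z=np.load("pics/scene0.npz");P,im=z["P"],z["im"]
h=cv2.cvtColor(im,cv2.COLOR_RGB2HSV)
for n,c in dict(A=(424,312),B=(460,15)).items():
    m=(np.hypot(P[...,0]-c[0],P[...,1]-c[1])<48)&(h[...,1]>90)&(h[...,0]<25)&(P[...,2]>8)
    q=P[m][:,:2].astype(np.float32); print(n,len(q),cv2.minAreaRect(q),q.mean(0))
E
```

```text
t 18.3 pos [596.3 266.6 291.4] yaw 99.5 gap 42.6 F [ 0.4  0.3 -0.7] q7 -0.59
424,312,270,88 twist [0.0, -0.0, 0.1] offset [0.146, -0.325, 0.042]
424,312,220,88 twist [0.0, -0.0, 0.1] offset [0.146, -0.325, 0.142]
pegA 131 rect c [421. 313.] size [75. 21.] ang 89.9 z10/50/90 [-1. 11. 17.] topc [424. 311.]
pegB 89 rect c [476.  16.] size [45. 26.] ang 14.0 z10/50/90 [-1. 12. 18.] topc [474.  18.]
A 120 ((426.90350341796875, 312.48583984375), (74.1102294921875, 22.556108474731445), 83.45429992675781) [425.2912 313.7552]
B 77 ((459.8167419433594, 14.828653335571289), (75.41752624511719, 20.012516021728516), 10.88696002960205) [461.91788   15.801617]
```

Call:
{"method": "step_arm", "body": {
  "twist": [
    [0,0,0.03],
    [0,0,0.06],
    [0,0,0.1],
    [0,0,0.1],
    [0,0,0.1],
    [0,0,0.1],
    [0,0,0.1],
    [0,0,0.1]
  ],
  "offset": [
    [0.04,-0.09,0.042],
    [0.09,-0.2,0.042],
    [0.13,-0.29,0.06],
    [0.146,-0.325,0.1],
    [0.146,-0.325,0.142],
    [0.146,-0.325,0.142],
    [0.146,-0.325,0.142],
    [0.146,-0.325,0.142]
  ],
  "hand": [0,0,0,0,0,0,0,0]
}}

```text
clock: 19.35
eef_pos: [424.4, 311.9, 220.6]
eef_rot: [0.0, 0.719, 0.695, 0.0]
contact_force: [-0.4, 0.5, -0.1]
finger_gap: 42.7
grasp_force: 0.0
```

```bash
python3 p.py 424,312,177,87;python3 look.py scene s6 250 400 190 305
```

```text
t 19.35 pos [424.4 311.9 220.6] yaw 88.0 gap 42.7 F [-0.4  0.5 -0.1] q7 -1.07
424,312,177,87 twist [0.0, -0.0, 0.009] offset [0.0, -0.001, 0.087]
```

View pics/s6c.png

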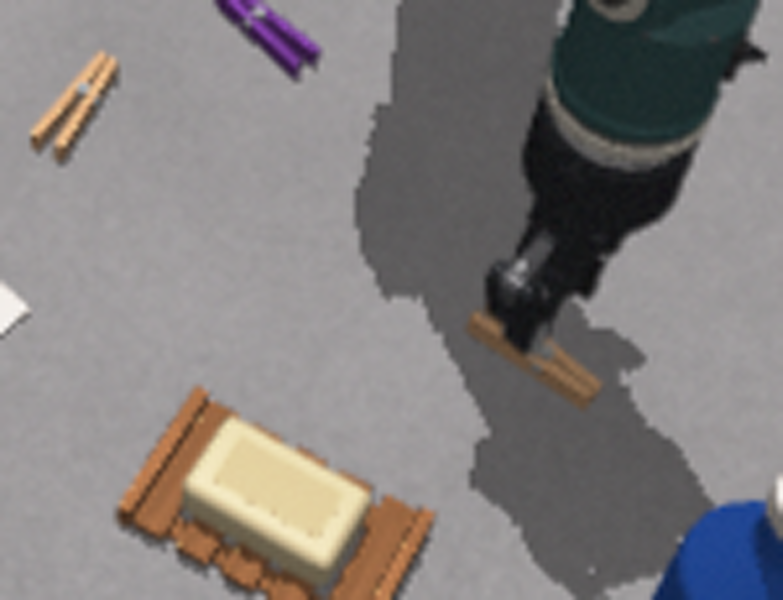

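The soap (275,500) lies flat, lengthwise and in the middle of the rack. The gripper straddles wooden peg A (535,360). I'll go down and grip it.

Call:
{"method": "step_arm", "body": {
  "twist": [
    [0,0,0],
    [0,0,0],
    [0,0,0],
    [0,0,0],
    [0,0,0],
    [0,0,0],
    [0,0,0],
    [0,0,0]
  ],
  "offset": [
    [0,0,0.03],
    [0,0,0.06],
    [0,0,0.087],
    [0,0,0.087],
    [0,0,0.087],
    [0,0,0.087],
    [0,0,0.087],
    [0,0,0.087]
  ],
  "hand": [0,0,0,0,-1,-1,-1,-1]
}}

```text
clock: 20.4
eef_pos: [424.1, 312.0, 177.1]
eef_rot: [0.0, 0.719, 0.695, 0.0]
contact_force: [-0.8, -0.1, 3.0]
finger_gap: 16.6
grasp_force: 58.8
```

```bash
python3 p.py 424,312,300,87 561,-268,300,85
```

```text
t 20.4 pos [424.1 312.  177.1] yaw 88.0 gap 16.6 F [-0.8 -0.1  3. ] q7 -1.11
424,312,300,87 twist [0.0, -0.0, 0.009] offset [0.0, -0.0, -0.246]
561,-268,300,85 twist [0.0, -0.0, 0.027] offset [-1.15, 0.313, -0.246]
```

Call:
{"method": "step_arm", "body": {
  "twist": [
    [0,0,0],
    [0,0,0],
    [0,0,0],
    [0,0,0],
    [0,0,0],
    [0,0,0],
    [0,0,0],
    [0,0,0]
  ],
  "offset": [
    [0,0,-0.08],
    [0,0,-0.18],
    [-0.07,0.02,-0.246],
    [-0.17,0.046,-0.246],
    [-0.28,0.076,-0.246],
    [-0.39,0.106,-0.246],
    [-0.5,0.136,-0.246],
    [-0.61,0.166,-0.246]
  ],
  "hand": [-1,-1,-1,-1,-1,-1,-1,-1]
}}

```text
clock: 21.4
eef_pos: [496.6, 2.3, 299.9]
eef_rot: [0.0, 0.719, 0.695, 0.0]
contact_force: [1.3, 0.5, -0.1]
finger_gap: 16.8
grasp_force: 58.6
```

```bash
python3 p.py 561,-268,300,85 561,-268,240,85
```

```text
t 21.4 pos [496.6   2.3 299.9] yaw 88.0 gap 16.8 F [ 1.3  0.5 -0.1] q7 -0.33
561,-268,300,85 twist [0.0, 0.0, 0.027] offset [-0.536, 0.147, -0.0]
561,-268,240,85 twist [0.0, 0.0, 0.027] offset [-0.536, 0.147, 0.12]
```

Call:
{"method": "step_arm", "body": {
  "twist": [
    [0,0,0.01],
    [0,0,0.027],
    [0,0,0.027],
    [0,0,0.027],
    [0,0,0.027],
    [0,0,0.027],
    [0,0,0.027],
    [0,0,0.027]
  ],
  "offset": [
    [-0.11,0.03,0],
    [-0.22,0.06,0],
    [-0.33,0.09,0],
    [-0.44,0.12,0],
    [-0.51,0.14,0],
    [-0.53,0.147,0.05],
    [-0.534,0.147,0.1],
    [-0.534,0.147,0.12]
  ],
  "hand": [-1,-1,-1,-1,-1,-1,-1,-1]
}}

```text
clock: 22.4
eef_pos: [560.1, -265.3, 238.0]
eef_rot: [-0.001, 0.738, 0.675, -0.001]
contact_force: [-0.0, 0.2, 0.1]
finger_gap: 16.9
grasp_force: 58.6
```

Call:
{"method": "step_arm", "body": {
  "twist": [
    [0,0,0],
    [0,0,0],
    [0,0,0],
    [0,0,0],
    [0,0,0],
    [0,0,0],
    [0,0,0],
    [0,0,0]
  ],
  "offset": [
    [0,0,0.02],
    [0,0,0.03],
    [0,0,0.04],
    [0,0,0.04],
    [0,0,0.04],
    [0,0,0.04],
    [0,0,0.04],
    [0,0,0.04]
  ],
  "hand": [-1,-1,-1,-1,-1,-1,-1,-1]
}}

```text
clock: 23.4
eef_pos: [560.9, -265.1, 219.8]
eef_rot: [0.0, 0.738, 0.675, 0.0]
contact_force: [-1.0, -0.1, -0.5]
finger_gap: 16.2
grasp_force: 58.6
```

```bash
python3 p.py 561,-268,181.3,85;python3 look.py scene s7 130 260 140 240
```

```text
t 23.4 pos [ 560.9 -265.1  219.8] yaw 85.0 gap 16.2 F [-1.  -0.1 -0.5] q7 0.06
561,-268,181.3,85 twist [0.0, 0.0, -0.0] offset [-0.006, 0.001, 0.077]
```

View pics/s7c.png

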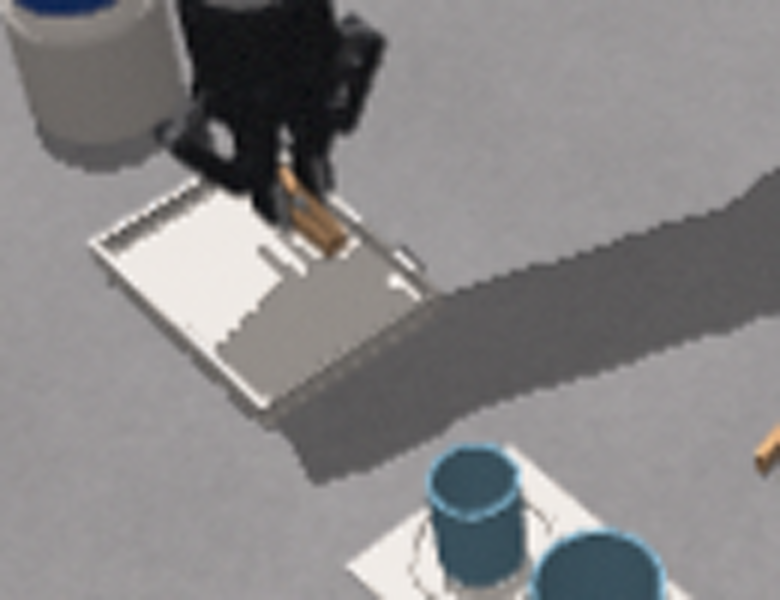

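Peg A (315,215) is held lengthwise over the robot-side half of the tray, clear of the wall. I'll lower it and open only partway.

Call:
{"method": "step_arm", "body": {
  "twist": [
    [0,0,0],
    [0,0,0],
    [0,0,0],
    [0,0,0],
    [0,0,0],
    [0,0,0],
    [0,0,0],
    [0,0,0]
  ],
  "offset": [
    [-0.004,0,0.02],
    [-0.004,0,0.04],
    [-0.004,0,0.06],
    [-0.004,0,0.077],
    [-0.004,0,0.077],
    [-0.004,0,0.077],
    [-0.004,0,0.077],
    [-0.004,0,0.077]
  ],
  "hand": [-1,-1,-1,-1,-1,-1,-0.34,-0.34]
}}

```text
clock: 24.45
eef_pos: [560.6, -267.1, 180.9]
eef_rot: [-0.0, 0.738, 0.675, -0.0]
contact_force: [0.0, 0.5, 0.0]
finger_gap: 28.2
grasp_force: 0.0
```

Call:
{"method": "step_arm", "body": {
  "twist": [
    [0,0,0],
    [0,0,0],
    [0,0,0],
    [0,0,0],
    [0,0,0],
    [0,0,0],
    [0,0,0],
    [0,0,0]
  ],
  "offset": [
    [0,0,0],
    [0,0,-0.02],
    [0,0,-0.06],
    [0,0,-0.12],
    [0,0,-0.2],
    [0,0,-0.24],
    [0,0,-0.24],
    [0,0,-0.24]
  ],
  "hand": [-0.34,-0.34,-0.34,-0.34,-0.34,0,0,0]
}}

```text
clock: 25.45
eef_pos: [560.1, -267.1, 300.0]
eef_rot: [-0.001, 0.738, 0.675, -0.0]
contact_force: [0.6, 0.4, -0.1]
finger_gap: 42.8
grasp_force: 0.0
```

```bash
python3 p.py 460,14.5,240,10.8; python3 p.py 485,-50,295,40
```

```text
t 25.45 pos [ 560.1 -267.1  300. ] yaw 84.9 gap 42.8 F [ 0.6  0.4 -0.1] q7 0.1
460,14.5,240,10.8 twist [-0.001, 0.0, 0.647] offset [0.543, -0.249, 0.121]
t 25.45 pos [ 560.1 -267.1  300. ] yaw 84.9 gap 42.8 F [ 0.6  0.4 -0.1] q7 0.1
485,-50,295,40 twist [-0.001, 0.0, 0.392] offset [0.419, -0.188, 0.011]
```

Call:
{"method": "step_arm", "body": {
  "twist": [
    [0,0,0.09],
    [0,0,0.18],
    [0,0,0.27],
    [0,0,0.36],
    [0,0,0.45],
    [0,0,0.54],
    [0,0,0.62],
    [0,0,0.647]
  ],
  "offset": [
    [0.07,-0.032,0],
    [0.16,-0.073,0],
    [0.26,-0.119,0],
    [0.36,-0.165,0],
    [0.46,-0.211,0],
    [0.52,-0.238,0.04],
    [0.543,-0.249,0.09],
    [0.543,-0.249,0.121]
  ],
  "hand": [0,0,0,0,0,0,0,0]
}}

```text
clock: 26.45
eef_pos: [459.1, 15.6, 238.5]
eef_rot: [-0.0, 0.996, 0.094, -0.002]
contact_force: [0.3, -0.3, -0.3]
finger_gap: 42.6
grasp_force: 0.0
```

Call:
{"method": "step_arm", "body": {
  "twist": [
    [0,0,0],
    [0,0,0],
    [0,0,0],
    [0,0,0],
    [0,0,0],
    [0,0,0],
    [0,0,0],
    [0,0,0]
  ],
  "offset": [
    [0,0,0.02],
    [0,0,0.04],
    [0,0,0.04],
    [0,0,0.04],
    [0,0,0.04],
    [0,0,0.04],
    [0,0,0.04],
    [0,0,0.04]
  ],
  "hand": [0,0,0,0,0,0,0,0]
}}

```text
clock: 27.45
eef_pos: [460.5, 14.3, 220.8]
eef_rot: [0.0, 0.996, 0.094, 0.0]
contact_force: [0.3, -0.8, 0.4]
finger_gap: 42.7
grasp_force: 0.0
```

```bash
python3 p.py 460.5,15,177,10.8;python3 look.py scene s8 130 330 120 270
```

```text
t 27.45 pos [460.5  14.3 220.8] yaw 10.8 gap 42.7 F [ 0.3 -0.8  0.4] q7 -1.59
460.5,15,177,10.8 twist [0.0, -0.0, 0.0] offset [0.0, -0.001, 0.088]
```

View pics/s8c.png

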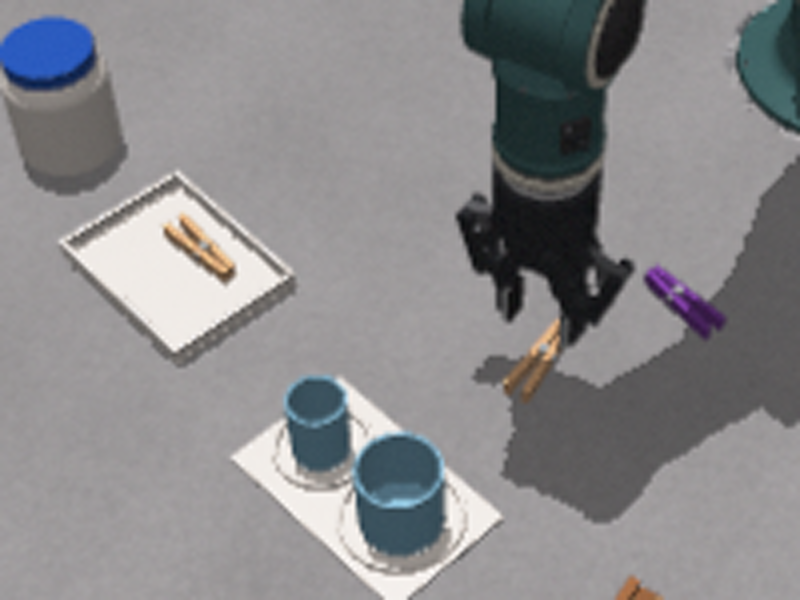

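Peg A (200,245) lies flat and lengthwise in the tray. The gripper is above wooden peg B (535,360), and the purple decoy (685,300) is clear.

Call:
{"method": "step_arm", "body": {
  "twist": [
    [0,0,0],
    [0,0,0],
    [0,0,0],
    [0,0,0],
    [0,0,0],
    [0,0,0],
    [0,0,0],
    [0,0,0]
  ],
  "offset": [
    [0,0,0.03],
    [0,0,0.06],
    [0,0,0.087],
    [0,0,0.087],
    [0,0,0.087],
    [0,0,0.087],
    [0,0,0.087],
    [0,0,0.087]
  ],
  "hand": [0,0,0,0,-1,-1,-1,-1]
}}

```text
clock: 28.5
eef_pos: [460.7, 14.3, 177.5]
eef_rot: [0.0, 0.996, 0.094, 0.0]
contact_force: [-0.2, -0.3, 2.5]
finger_gap: 16.4
grasp_force: 58.7
```

```bash
python3 p.py 606,-272,300,85
```

```text
t 28.5 pos [460.7  14.3 177.5] yaw 10.8 gap 16.4 F [-0.2 -0.3  2.5] q7 -1.61
606,-272,300,85 twist [0.0, -0.0, -0.647] offset [0.178, 0.617, -0.245]
```

Call:
{"method": "step_arm", "body": {
  "twist": [
    [0,0,0],
    [0,0,0],
    [0,0,-0.09],
    [0,0,-0.18],
    [0,0,-0.27],
    [0,0,-0.36],
    [0,0,-0.45],
    [0,0,-0.54]
  ],
  "offset": [
    [0,0,-0.08],
    [0,0,-0.18],
    [0.015,0.05,-0.245],
    [0.04,0.14,-0.245],
    [0.068,0.235,-0.245],
    [0.097,0.335,-0.245],
    [0.125,0.435,-0.245],
    [0.15,0.52,-0.245]
  ],
  "hand": [-1,-1,-1,-1,-1,-1,-1,-1]
}}

```text
clock: 29.5
eef_pos: [583.3, -229.2, 299.6]
eef_rot: [0.0, 0.804, 0.595, -0.0]
contact_force: [1.1, -0.2, -0.4]
finger_gap: 16.7
grasp_force: 58.6
```

```bash
python3 p.py 605,-272,220,85
```

```text
t 29.5 pos [ 583.3 -229.2  299.6] yaw 73.0 gap 16.7 F [ 1.1 -0.2 -0.4] q7 -0.16
605,-272,220,85 twist [0.0, 0.0, -0.105] offset [-0.069, 0.067, 0.159]
```

Call:
{"method": "step_arm", "body": {
  "twist": [
    [0,0,-0.06],
    [0,0,-0.105],
    [0,0,-0.105],
    [0,0,-0.105],
    [0,0,-0.105],
    [0,0,-0.105],
    [0,0,-0.105],
    [0,0,-0.105]
  ],
  "offset": [
    [-0.04,0.04,0],
    [-0.069,0.067,0.02],
    [-0.069,0.067,0.08],
    [-0.069,0.067,0.13],
    [-0.069,0.067,0.159],
    [-0.069,0.067,0.159],
    [-0.069,0.067,0.159],
    [-0.069,0.067,0.159]
  ],
  "hand": [-1,-1,-1,-1,-1,-1,-1,-1]
}}

```text
clock: 30.5
eef_pos: [605.2, -270.0, 221.4]
eef_rot: [0.001, 0.739, 0.674, 0.0]
contact_force: [0.2, 0.6, -1.0]
finger_gap: 16.7
grasp_force: 58.6
```

```bash
python3 p.py 605,-272,181.5,85
```

```text
t 30.5 pos [ 605.2 -270.   221.4] yaw 84.7 gap 16.7 F [ 0.2  0.6 -1. ] q7 0.04
605,-272,181.5,85 twist [0.001, 0.0, -0.002] offset [-0.004, -0.0, 0.08]
```

Call:
{"method": "step_arm", "body": {
  "twist": [
    [0,0,0],
    [0,0,0],
    [0,0,0],
    [0,0,0],
    [0,0,0],
    [0,0,0],
    [0,0,0],
    [0,0,0]
  ],
  "offset": [
    [0,0,0.02],
    [0,0,0.04],
    [0,0,0.06],
    [0,0,0.079],
    [0,0,0.079],
    [0,0,0.079],
    [0,0,0.079],
    [0,0,0.079]
  ],
  "hand": [-1,-1,-1,-1,-1,-1,-0.34,-0.34]
}}

```text
clock: 31.5
eef_pos: [604.6, -269.9, 180.1]
eef_rot: [-0.0, 0.739, 0.674, -0.0]
contact_force: [-0.4, -0.2, -0.5]
finger_gap: 28.2
grasp_force: 0.0
```

Call:
{"method": "step_arm", "body": {
  "twist": [
    [0,0,0],
    [0,0,0],
    [0,0,0],
    [0,0,0],
    [0,0,0],
    [0,0,0],
    [0,0,0],
    [0,0,0]
  ],
  "offset": [
    [0,0,0],
    [0,0,-0.02],
    [0,0,-0.06],
    [0,0,-0.12],
    [0,0,-0.2],
    [0,0,-0.3],
    [0,0.04,-0.36],
    [0,0.1,-0.36]
  ],
  "hand": [-0.34,-0.34,-0.34,-0.34,-0.34,0,0,0]
}}

```text
clock: 32.5
eef_pos: [655.4, -275.0, 367.2]
eef_rot: [0.004, 0.739, 0.673, 0.002]
contact_force: [0.9, -1.4, 0.2]
finger_gap: 42.9
grasp_force: 0.0
```

```bash
python3 p.py 400,-60,400,85
```

```text
t 32.5 pos [ 655.4 -275.   367.2] yaw 84.7 gap 42.9 F [ 0.9 -1.4  0.2] q7 0.08
400,-60,400,85 twist [0.004, 0.001, -0.003] offset [0.381, -0.548, -0.071]
```

Next I'll back off toward the robot and do the final check.

Call:
{"method": "step_arm", "body": {
  "twist": [
    [0,0,0],
    [0,0,0],
    [0,0,0],
    [0,0,0],
    [0,0,0],
    [0,0,0],
    [0,0,0],
    [0,0,0]
  ],
  "offset": [
    [0.06,-0.08,-0.07],
    [0.13,-0.18,-0.07],
    [0.2,-0.28,-0.07],
    [0.26,-0.38,-0.07],
    [0.32,-0.46,-0.07],
    [0.36,-0.52,-0.07],
    [0.38,-0.548,-0.07],
    [0.38,-0.548,-0.07]
  ],
  "hand": [0,0,0,0,0,0,0,0]
}}

```text
clock: 33.5
eef_pos: [399.1, -59.9, 396.7]
eef_rot: [0.001, 0.739, 0.674, 0.0]
contact_force: [-0.2, 0.0, 0.2]
finger_gap: 42.5
grasp_force: 0.0
```

```bash
python3 look.py top t9 90 410 130 280; python3 look.py scene s9 100 440 110 360; python3 - <<'E'
from h import *
def T(c,w,p): 
    w=np.radians(w);return np.array([[np.cos(w),np.sin(w)],[-np.sin(w),np.cos(w)]])@(np.array(p)-c)
for f in("t9","s9"):
    z=np.load(f"pics/{f}.npz");P,im=z["P"],z["im"];h=cv2.cvtColor(im,cv2.COLOR_RGB2HSV)
    def sel(c,r,zl,zh,col): return P[(np.hypot(P[...,0]-c[0],P[...,1]-c[1])<r)&(P[...,2]>zl)&(P[...,2]<zh)&col]
    blue=(h[...,0]>90)&(h[...,0]<120)&(h[...,1]>50); wood=(h[...,0]<25)&(h[...,1]>90)
    for n,c,zl,zh in(("big",(635,33),55,75),("small",(630,-54),50,72)):
        q=sel(c,45,zl,zh,blue)[:,:2].astype(np.float32); (a,r)=cv2.minEnclosingCircle(q); print(f,n,len(q),np.round(T((633,-6),-3.3,a)),round(r))
    for n,c in(("A",(561,-268)),("B",(605,-271))):
        q=sel(c,48,8,30,wood); d=np.abs(T((583,-270),-5,c)[0]-((q[:,:2]-[583,-270])@[np.cos(.087),-np.sin(.087)])); q=q[d<22]; r=cv2.minAreaRect(q[:,:2].astype(np.float32)); print(f,n,len(q),np.round(T((583,-270),-5,r[0])),np.round(r[1]),round(r[2]),"z",np.round(np.percentile(q[:,2],[50,95])))
    cream=(h[...,0]>15)&(h[...,0]<35)&(h[...,2]>110)
    q=sel((597,267),60,32,60,cream); r=cv2.minAreaRect(q[:,:2].astype(np.float32)); print(f,"soap",len(q),np.round(T((597,267),9.5,r[0])),np.round(r[1]),round(r[2]),"z",np.round(np.median(q[:,2])))
E
```

```text
t9 big 45 [-1. 41.] 31
t9 small 29 [ -0. -48.] 22
t9 A 15 [-24.  25.] [19.  9.] 88 z [19. 23.]
t9 B 17 [ 21. -23.] [21.  9.] 89 z [18. 22.]
t9 soap 343 [-0. -3.] [51. 84.] 8 z 41.0
s9 big 146 [ 0. 41.] 33
s9 small 109 [  2. -47.] 24
s9 A 79 [-20.   4.] [75. 21.] 85 z [16. 20.]
s9 B 79 [24.  3.] [76. 20.] 84 z [15. 19.]
s9 soap 565 [ 2. -2.] [52. 84.] 9 z 38.0
```

View pics/t9c.png

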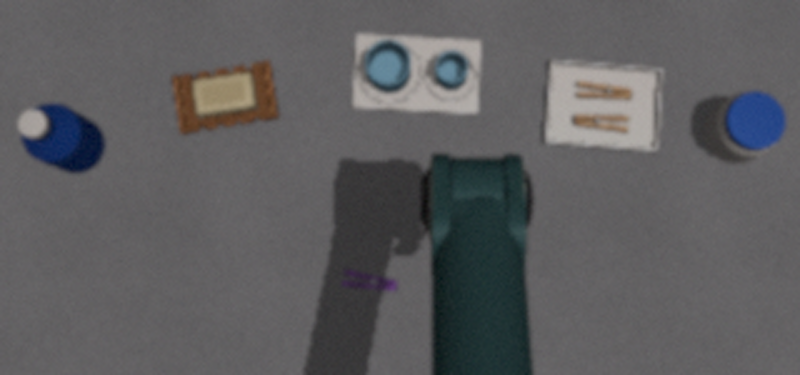

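View pics/s9c.png

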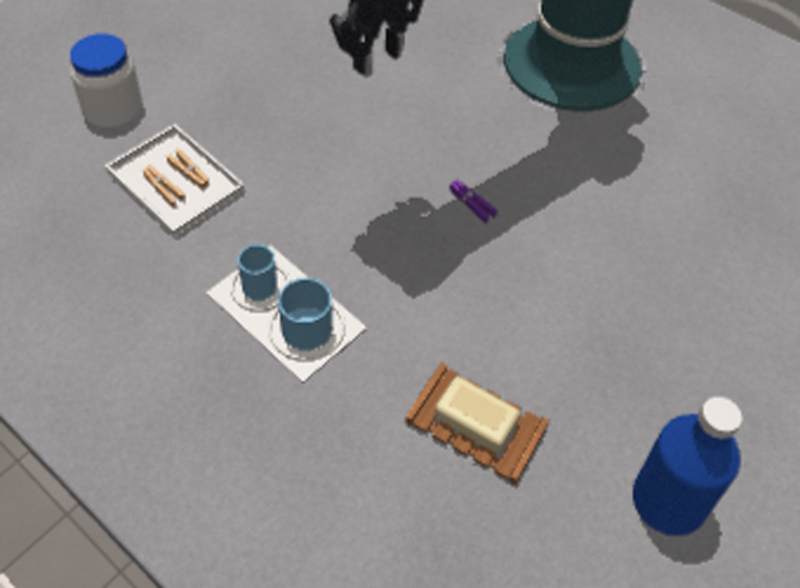

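Both views show everything in place: the pegs side by side in the tray, the cups centred within 2 mm, the soap mid-rack, and the bottle and jar standing. I'm handing it in.

```bash
python3 -c "
from station import arm
print(arm.close_job())"
```

```text
the job is handed in; nothing more can be done
None
```

I handed the job in after about 34 s of robot time. In the last images both pegs, both cups and the soap measured within tolerance and the bottle and jar were standing untouched; the hand-in gave no verdict.

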